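# Hang a rinsed narrow-necked bottle upside down on a wobbly drying peg

## Robot

A 6-joint arm with a two-finger parallel gripper is mounted at the origin on a cart in front of the work surface, level with it; the furniture and walls round the work are solid. World frame = base frame: x ahead of the robot, y to its left, z up, the work surface at z = 0. Lengths are in m, angles in rad, forces in N, time in s.
With the tool pointing down it reaches from about 0.375 to 0.975 m from the base axis. Payload 3.8 kg.
Tool frame: the origin (TCP) lies between the finger pads; the fingertips stand 19 mm ahead of it and the grasp point (between the pads) is the TCP; z points along the fingers, y is the direction in which the jaws open and shut (so a half turn about z gives the same grasp; the last joint's range is limited). The gripper opens to 85 mm and grips with 20 to 120 N. Pads are 22 mm wide; open, the fingers measure 114 mm over their backs; the gripper's body (76 mm by 85 mm) begins 54 mm behind the grasp point. The pads swing forward as they close: fully open they stand 13 mm farther back than shut.
Start: joints at [-1.324, 0.264, 1.604, -0, 1.274, -0.037], TCP at [0.189, -0.648, 0.25] pointing down, gripper open.
Joint ranges: [-2.63, 2.63], [-0.94, 2.18], [0.31, 2.57], [-1.31, 4.45], [0, 2.66], [-2.55, 2.55]. Speed limits (rad/s): [2.57, 2.57, 3.14, 3.14, 3.14, 3.14].

## Interface

Orientations are given as a unit quaternion [w, x, y, z].
In Python, from rig import robot, snapshot, sign_off, outline_of, landmark_of gives the robot as it stands. Calls block until the motion is done:
- robot.goto(position, orientation): joint-space move of the TCP to a pose.
- robot.servo_line(position, velocity=0.15, ori=None, stop_force=None): straight line of the TCP; ori=None keeps the orientation; velocity is the mean speed in m/s. With stop_force (N) it stops when the force on the tool has changed by that much, and returns True; else False.
- robot.movej(angles): joint-space move.
- robot.gripper_open() and robot.grab(strength=None): open the fingers fully, or close them until they stop; strength is the grip in N (None keeps the last).
- robot.pause(seconds).
- robot.ik(position, orientation): joint angles nearest the present ones, or None.
- robot.read_state(): the state.
- snapshot(name): name is "scene" or "top" or "wrist"; returns a dict with "image" (384x512x3 uint8, red, green, blue), "fovy" (degrees; the focal length in pixels is half the picture's height over the tangent of half this angle, whatever the lens; pixels are square), "cx", "cy" (the principal point, pixels), "rvec" (rotation vector, rad) and "tvec" (3), from world to camera coordinates, as OpenCV has them. Camera axes: x right, y down, z forward; pixel columns grow to the right and rows downward; lengths in m; the calibration is good to about 2 mm. The wrist camera is an equidistant fisheye: a pixel r from the principal point sees the ray r / f radians off the axis. A picture is of the moment at which its call begins. There is no depth.
A pose or a line that the arm cannot do raises robot.PlanningError and nothing moves.
- sign_off(): hands the job in, once; it reports no verdict.
Trained networks look in the newest picture that a camera, given by its name, has taken for a name from the list of things; names that differ only in an ending like _2 or _b are one class to them, and where a whole thing is asked for, a point or a joint stands for the part that bears it (a point fixed in the world has none). Each returns a list of dicts, best first, with "p" (0 to 1); they miss things now and then, are a little off and sometimes report something else, mostly with a low value. They report only what shows in the picture. A call takes as long as a camera call.
- outline_of(camera, target): "mask" (384x512 bool, what is visible of it).
- landmark_of(camera, target): "at" ([x, y, z] in m, in world coordinates, good to about 4 mm: a listed point, or the origin of a listed thing).
The state is a dict: "clock": time; "joints": joint angles; "qd": joint speeds; "joint_torque": joint torques, N m; "ee_pos": TCP position; "orientation": TCP orientation; "force": force on the tool from outside, world axes, zero at the start; "ft_torque": the same for the moment, N m; "finger_gap": finger opening in m.
Only numpy, scipy, OpenCV 4.12 (cv2) and the standard library are available. Lean on these libraries where they do the work, as an engineer would, in place of code of your own. Each camera call takes 0.05 s, during which the arm holds its last target. There are 200 camera calls.

## Task

The rinsed square bottle lying on the rubber mat has to drain: turn it mouth down and put it on the free thin peg of the draining rack, so that its neck slides over the peg and the socket at its foot and the lip sits fully down on the boss, then let go. The thin peg is loose in its socket and leans to some side, so feel for its tip instead of forcing it, and leave the screw cap, brush and beaker where they are.

Things in the scene. Friction and masses are not known exactly. Their poses are not given: they have to be found in the camera images.
- bottle: Rinsed white plastic bottle, no cap, 0.10-0.16 kg, 140 mm long, lying on a flat side: square body 52 x 52 mm over the 95 mm next to the base, 13 mm shoulder, then a round neck 32 mm long. Origin: mid-length, in the flat it lies on, 26 mm below the long axis. x runs along it from base to mouth, y level across the flats, z up from the mat.
- bottle_mouth (a point): Centre of the bottle's open mouth, in the plane of the lip (x = 70 mm, z = 26 mm in the bottle's frame). Lip 27 mm outside, neck 25 mm outside, bore of both 18 mm in diameter; the bottle is hollow to 4 mm from its base.
- bottle_base (a point): Centre of the outside of the bottle's closed base (x = -70 mm, z = 26 mm in the bottle's frame).
- rack: Fixed draining rack: steel board 300 mm wide, 160 mm up its 30-degree slope, low edge and 18 mm high drip trough towards the robot. Origin on the bench under the board's centre (62 mm up); x to the high edge (102 mm, with a 12 mm rim), y along the board to the left. Stations by y: +85 mm free thin peg, 0 thick peg, -85 mm a bottle like ours already draining (fixed).
- peg_socket: Foot of the free thin peg. Origin: centre of the flat face of its grey boss (42 mm disc), where the lip must sit. z: square off the board, up and leaning 30 degrees to the robot's side; x up the slope, y level. A fixed stub, 14 mm in diameter, 28 mm high along z, chamfered on top, stands on the boss; the neck goes over it with 2 mm play all round.
- peg_pivot (a point): Centre of the stub's top, z = 28 mm of the socket. Here pivots the loose thin peg, 8.4 mm in diameter, 85 mm long, round-ended. It starts leaning 0.125-0.142 rad off z to any side, unreported: tip at z = 112 mm, 10.5-12 mm off the axis. Friction keeps it there; about 1.2 N sideways at the tip swings it, so a neck over its tip can carry it to the axis. Pressed end-on it does not give.
- thick_peg: Short thick grey peg on the middle of the board, 25 mm in diameter, 58 mm long, for wide jars; too thick for this bottle. Origin: centre of its boss face.
- mat: Black ribbed rubber mat 260 x 200 mm, 3 mm thick, fixed, on which the bottle lies. Origin under its centre.
- cap: Grey screw cap, 32 mm in diameter, 18 mm high, standing on the bench between mat and rack; a bystander. Origin: centre of its underside.
- brush: Flat brush with a wooden handle, 198 mm long, lying on the bench to the right in front of the rack; a bystander. Origin: centre of its underside.
- beaker: White plastic beaker, 95 mm in diameter, 115 mm high, standing behind, between mat and rack; a bystander. Origin: centre of its underside.

How it is judged:
On the way:
1. the bottle is held mouth down, its long axis at least 35 degrees below level, with its base over 120 mm above the bench (angle between bottle's own x axis and vertical above 2.18 rad and height (world z) of bottle_base above 0.12 m), for 0.2 s.
At the end, for the whole second after the job is handed in: The bottle hangs released and at rest, upside down on the free thin peg: the centre of its mouth within 7 mm of the centre of the boss face and at most 5 mm above it along the peg axis, its long axis within 0.2 rad of that axis, its base more than 125 mm out from the boss (distance between bottle_mouth and peg_socket below 0.007 m and z of bottle_mouth in the frame of peg_socket below 0.005 m and z of bottle_base in the frame of peg_socket above 0.125 m and angle between the x axis of bottle and the z axis of peg_socket, either way round below 0.2 rad and linear speed of bottle below 0.02 m/s); the robot touches nothing.
It fails at once if the screw cap, the brush or the beaker is pushed more than 30 mm from its place (distance of any of cap, brush, beaker from where it was at the start of the episode above 0.03 m).
It fails at once if the bottle is forced against the rack or its peg with more than 40 N (contact force between bottle and rack above 40 N).
It also fails if it takes over 67 s, if anything falls off the work surface, if the arm or the gripper's body presses on something with over 40 N, if the wrist force passes 120 N, or if a joint passes its speed limit or range.

## Working session

There is one attempt and no reset: what is moved stays moved. The work goes in short steps, each a Python script; the robot and the scene stay as the last script left them, time stands still between calls to the robot, and variables do not carry over. Pictures are saved under pics/ and viewed, about 8 in all and at most 12, crops included, and the job is handed in when it is done.

```bash
ls; mkdir -p pics
cat > h.py <<'E'
import numpy as np, cv2
from rig import robot, snapshot, sign_off, outline_of, landmark_of
def proj(s,P):
    R,_=cv2.Rodrigues(np.array(s["rvec"],float)); f=s["image"].shape[0]/2/np.tan(np.radians(s["fovy"])/2)
    c=np.atleast_2d(P)@R.T+np.array(s["tvec"]).ravel(); return np.c_[s["cx"]+f*c[:,0]/c[:,2], s["cy"]+f*c[:,1]/c[:,2]]
def ray(s,u,v):
    R,_=cv2.Rodrigues(np.array(s["rvec"],float)); f=s["image"].shape[0]/2/np.tan(np.radians(s["fovy"])/2)
    d=R.T@np.array([(u-s["cx"])/f,(v-s["cy"])/f,1]); return -R.T@np.array(s["tvec"]).ravel(), d/np.linalg.norm(d)
def atz(s,u,v,z):
    o,d=ray(s,u,v); return o+d*(z-o[2])/d[2]
def save(name,im): cv2.imwrite("pics/"+name,cv2.cvtColor(im,cv2.COLOR_RGB2BGR))
E
python3 - <<'E'
from h import *
ims=[]
for c in("scene","top"):
    s=snapshot(c); save(c+"0.png",s["image"]); o,_=ray(s,0,0); print(c,"cam at",o.round(3),s["fovy"])
    for t in("bottle","bottle_mouth","bottle_base","rack","peg_socket","peg_pivot","thick_peg","mat","cap","brush","beaker"):
        print(c,t,[(np.round(d["at"],4).tolist(),round(d["p"],2)) for d in landmark_of(c,t)[:2]])
print(robot.read_state())
E
```

```text
pics
scene cam at [-0.008  0.792  0.557] 45.42231315556819
scene bottle [([0.5021, 0.182, 0.0019], 0.73)]
scene bottle_mouth [([0.5755, 0.1895, 0.0274], 0.9)]
scene bottle_base [([0.4395, 0.1673, 0.0294], 0.91), ([0.6337, -0.0788, 0.0614], 0.59)]
scene rack [([0.6256, -0.1634, -0.0016], 0.78)]
scene peg_socket [([0.6325, -0.0788, 0.0591], 0.59)]
scene peg_pivot [([0.6202, -0.0717, 0.0918], 0.77), ([0.6363, -0.0784, 0.0595], 0.28)]
scene thick_peg [([0.624, -0.1624, 0.0631], 0.74)]
scene mat [([0.5735, 0.1953, 0.0276], 0.74), ([0.5304, 0.1989, 0.0014], 0.71)]
scene cap [([0.4645, 0.0079, 0.0047], 0.52)]
scene brush [([0.4022, -0.3211, 0.0007], 0.59), ([0.6365, -0.0766, 0.0597], 0.38)]
scene beaker [([0.7534, 0.0792, 0.0001], 0.69), ([0.6267, -0.1656, -0.0], 0.53)]
top cam at [ 0.381 -0.057  1.353] 45.664352644906295
top bottle [([0.5082, 0.1829, 0.0055], 0.82)]
top bottle_mouth [([0.5798, 0.1999, 0.0273], 0.75), ([0.6305, -0.1593, 0.0005], 0.7)]
top bottle_base [([0.7514, 0.08, 0.0023], 0.67), ([0.4366, 0.1651, 0.0298], 0.57)]
top rack [([0.6265, -0.1585, -0.0005], 0.83)]
top peg_sock
[... 324 characters left out ...]
, 0.0829, -0.0006], 0.82)]
{'clock': 1.2, 'joints': array([-1.32388978e+00,  2.63895242e-01,  1.60399993e+00, -6.52016618e-06,
        1.27370381e+00, -3.68835754e-02]), 'qd': array([-0.00011402, -0.00025731,  0.00079804, -0.00084991, -0.00241966,
       -0.0019958 ]), 'joint_torque': array([ 1.53973902e-03, -5.15072143e+01, -3.67723632e+01, -1.45269214e-04,
        9.77921554e-04,  1.70268902e-05]), 'ee_pos': array([ 0.18900277, -0.6479926 ,  0.25028297]), 'orientation': array([-2.81810568e-06,  9.89949641e-01,  1.41420328e-01, -3.43155434e-06]), 'force': array([0.28171088, 0.2854848 , 0.23661207]), 'ft_torque': array([0.05185451, 0.04756466, 0.04046151]), 'finger_gap': 0.08537255209466321}
```

View pics/scene0.png

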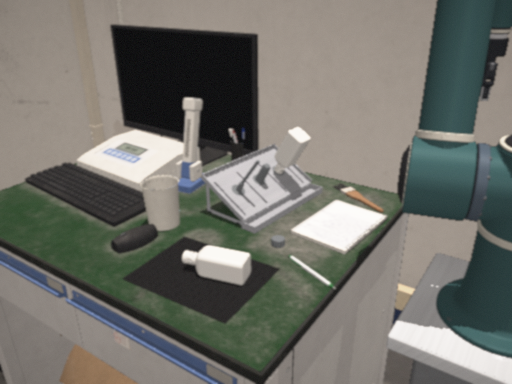

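View pics/top0.png

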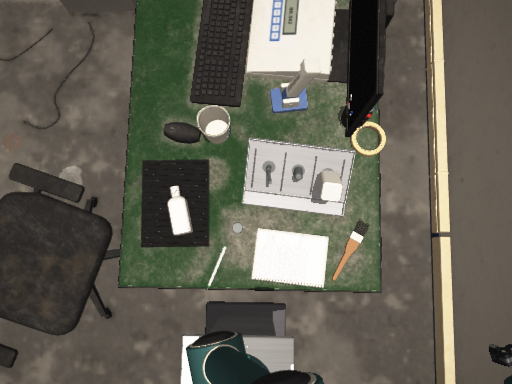

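```bash
cat >> h.py <<'E'
from scipy.spatial.transform import Rotation as Rn
def quat(R): q=Rn.from_matrix(R).as_quat(); return [q[3],q[0],q[1],q[2]]
def mat(q): return Rn.from_quat([q[1],q[2],q[3],q[0]]).as_matrix()
def frame(a,yd):   # tool z along a, tool y near -yd
    a=np.array(a,float)/np.linalg.norm(a); y=-np.array(yd,float); y-=a*(a@y); y/=np.linalg.norm(y)
    return np.c_[np.cross(y,a),y,a]
YR=-0.094
S0=np.array([0.633,-0.076,0.0605])
def rack(yaw=YR):
    cx=np.array([np.cos(yaw),np.sin(yaw),0]); y=np.array([-np.sin(yaw),np.cos(yaw),0])
    z=np.array([-.5*cx[0],-.5*cx[1],np.sqrt(.75)]); return np.c_[np.cross(y,z),y,z]  # socket axes
def rayf(s,u,v):   # wrist fisheye
    R,_=cv2.Rodrigues(np.array(s["rvec"],float)); f=s["image"].shape[0]/2/np.tan(np.radians(s["fovy"])/2)
    p=np.array([u-s["cx"],v-s["cy"]]); r=np.linalg.norm(p); t=r/f
    d=np.r_[np.sin(t)*p/max(r,1e-9),np.cos(t)]; return -R.T@np.array(s["tvec"]).ravel(), R.T@d
def projf(s,P):
    R,_=cv2.Rodrigues(np.array(s["rvec"],float)); f=s["image"].shape[0]/2/np.tan(np.radians(s["fovy"])/2)
    c=np.atleast_2d(P)@R.T+np.array(s["tvec"]).ravel(); n=np.linalg.norm(c[:,:2],axis=1); t=np.arctan2(n,c[:,2])
    return np.c_[s["cx"],s["cy"]]+f*(t/n)[:,None]*c[:,:2]
E
python3 - <<'E'
from h import *
import pickle
R=rack(); print(R.round(3))
p=S0+R@[0,0,0.28]; q=quat(frame(-R[:,2],R[:,1]))
print(robot.ik(p,q))
yb=0.2; xb=np.array([np.cos(yb),np.sin(yb),0]); yv=np.array([-np.sin(yb),np.cos(yb),0]); zb=np.array([0,0,1.])
for th in (50,60,70,80,90):
    t=np.radians(th)
    for gx in (-0.035,):
        g=np.array([0.508,0.181,0.029])+gx*xb
        j1=robot.ik(g,quat(frame(xb*np.cos(t)-zb*np.sin(t),yv)))
        # final: bottle x = -Rz ; bottle z = R x  ; y same
        aa=-R[:,2]*np.cos(t)-R[:,0]*np.sin(t)
        out=[]
        for h in (0,0.13):
            j2=robot.ik(S0+R[:,2]*(0.07-gx+h),quat(frame(aa,R[:,1]))); out.append(None if j2 is None else np.round(j2,2))
        print(th,gx,None if j1 is None else np.round(j1,2),out)
robot.goto(p,q); s=snapshot("wrist"); save("w0.png",s["image"])
pickle.dump(s,open("w0.pkl","wb")); o,d=rayf(s,s["cx"],s["cy"]); print(o,d,s["fovy"],robot.read_state()["clock"],robot.read_state()["ee_pos"]-p)
for t in("peg_socket","peg_pivot","thick_peg","rack"): print(t,[(np.round(e["at"],4).tolist(),round(e["p"],2)) for e in landmark_of("wrist",t)[:2]])
E
```

```text
[[ 0.862  0.094 -0.498]
 [-0.081  0.996  0.047]
 [ 0.5    0.     0.866]]
[-0.21751992 -0.44279088  2.23692915  0.08366189  0.82890648  1.40708843]
50 -0.035 None [array([-0.15,  0.39,  1.66, -0.02,  1.44,  1.52]), array([-0.16,  0.19,  1.71, -0.02,  1.59,  1.51])]
60 -0.035 [ 0.35 -0.    2.49 -0.51  0.16  2.21] [array([-0.15,  0.51,  1.55, -0.03,  1.61,  1.52]), array([-0.15,  0.3 ,  1.61, -0.03,  1.75,  1.51])]
70 -0.035 [ 0.33  0.04  2.38 -0.12  0.38  1.81] [array([-0.15,  0.62,  1.44, -0.03,  1.78,  1.52]), array([-0.15,  0.41,  1.53, -0.04,  1.9 ,  1.52])]
80 -0.035 [ 0.32  0.11  2.27 -0.04  0.6   1.71] [array([-0.14,  0.73,  1.34, -0.04,  1.94,  1.52]), array([-0.15,  0.51,  1.46, -0.05,  2.04,  1.52])]
90 -0.035 [ 0.3   0.2   2.15 -0.    0.8   1.67] [array([-0.14,  0.83,  1.26, -0.05,  2.1 ,  1.52]), array([-0.15,  0.61,  1.4 , -0.05,  2.18,  1.51])]
[ 0.4962399  -0.06435163  0.44741198] [ 0.22508511 -0.02109874 -0.97411064] 65.70646984690485 3.6083 [ 0.00023256 -0.00059146  0.00011459]
peg_socket [([0.6348, -0.0802, 0.061], 0.56)]
peg_pivot [([0.6222, -0.0751, 0.0837], 0.76)]
thick_peg [([0.6267, -0.1659, 0.0575], 0.7), ([0.3997, -0.3201, -0.0006], 0.58)]
rack [([0.6246, -0.1653, -0.0064], 0.6)]
```

View pics/w0.png

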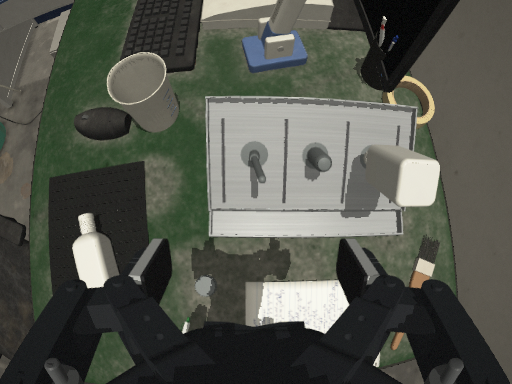

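Run:
```python
from h import *
import pickle
R=rack(); q=quat(frame(-R[:,2],R[:,1]))
big=[]
for i,y in enumerate((-0.12,-0.01)):
    robot.goto([0.485,y,0.20],q); robot.pause(0.15); s=snapshot("wrist"); pickle.dump(s,open(f"w{i+1}.pkl","wb"))
    uv=projf(s,S0+R@[0,0,.05])[0]; u0,v0=(int(max(0,c)) for c in uv-[65,75]); im=s["image"][v0:v0+150,u0:u0+130]
    print(i,u0,v0); big.append(cv2.resize(im,(int(im.shape[1]*3),int(im.shape[0]*4*.75)),interpolation=cv2.INTER_CUBIC))
    for t in("peg_socket","peg_pivot","thick_peg"): print(t,[(np.round(e["at"],4).tolist(),round(e["p"],2)) for e in landmark_of("wrist",t)[:2]])
h=min(b.shape[0] for b in big); save("w12.png",np.hstack([b[:h] for b in big])); print([b.shape for b in big],robot.read_state()["clock"])
```

```text
0 124 53
peg_socket []
peg_pivot [([0.6213, -0.0734, 0.0836], 0.81)]
thick_peg [([0.6263, -0.1621, 0.0632], 0.81)]
1 243 39
peg_socket [([0.6346, -0.075, 0.0618], 0.63), ([0.3974, -0.3162, -0.0002], 0.15)]
peg_pivot [([0.6211, -0.0769, 0.0808], 0.97)]
thick_peg [([0.6261, -0.1623, 0.0578], 0.63), ([0.5768, 0.197, 0.0292], 0.24)]
[(450, 390, 3), (450, 390, 3)] 5.6083
```

View pics/w12.png

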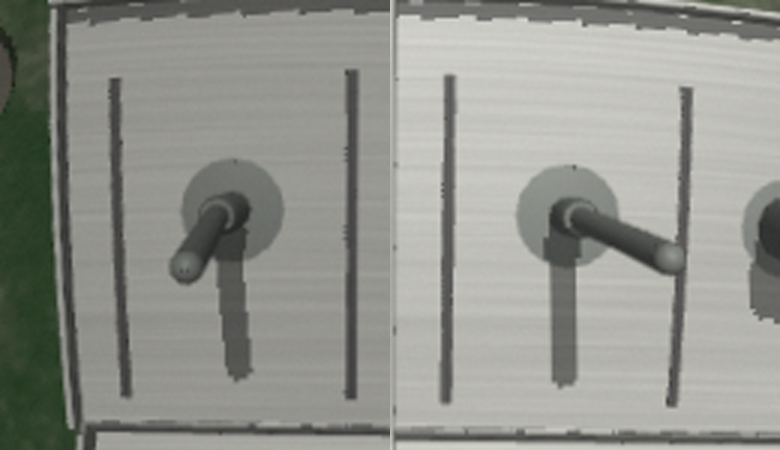

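```bash
cat > tri.py <<'E'
from h import *
import pickle
W=[pickle.load(open(f"w{i}.pkl","rb")) for i in(1,2)]; C=[(124,53),(243,39)]
def r(i,x,y): return rayf(W[i],C[i][0]+(x-1)/3,C[i][1]+(y-1)/3)
def tri(a,b):
    L=[r(0,*a),r(1,*b)]; A=0;B=0
    for o,d in L: P=np.eye(3)-np.outer(d,d); A=A+P; B=B+P@o
    X=np.linalg.solve(A,B); return X,[np.linalg.norm(np.cross(X-o,d))*1000 for o,d in L]
boss=tri((232.5,210),(177,215.5)); tip=tri((185.5,266.5),(281,258))
print("boss",boss[0].round(4),np.round(boss[1],2)," tip",tip[0].round(4),np.round(tip[1],2))
ends={}
for n,a,b in(("Lt",(115,80),(59,76)),("Lb",(126,397),(56,403)),("Rt",(351,71),(295,88)),("Rb",(351,398),(282,406))):
    ends[n]=tri(a,b)[0]; print(n,ends[n].round(4),np.round(tri(a,b)[1],2))
for k in"LR":
    d=ends[k+"t"]-ends[k+"b"]; print("yaw",np.arctan2(d[1],d[0]),"slope deg",np.degrees(np.arctan2(d[2],np.hypot(*d[:2]))))
d=(ends["Lt"]+ends["Lb"]-ends["Rt"]-ends["Rb"])/2; print("cross yaw",np.arctan2(-d[0],d[1]),np.linalg.norm(d))
for yaw in(-.09,-.08,-.07):
    print("tip in socket frame",yaw,((tip[0]-boss[0])@rack(yaw)*1000).round(1))
E
python3 tri.py
```

```text
boss [ 0.6348 -0.0779  0.0605] [0.09 0.09]  tip [ 0.5734 -0.08    0.154 ] [0.04 0.04]
Lt [ 0.681  -0.0394  0.0863] [0.25 0.25]
Lb [ 0.5777 -0.0288  0.0287] [0.02 0.02]
Rt [ 0.6722 -0.1245  0.0866] [0.07 0.07]
Rb [ 0.5692 -0.1142  0.0281] [0.19 0.19]
yaw -0.10198277599194283 slope deg 29.01920883189697
yaw -0.09982885708440956 slope deg 29.480670116135304
cross yaw -0.10133082879670001 0.08569875526396538
tip in socket frame -0.09 [ -6.   -7.7 111.4]
tip in socket frame -0.08 [ -6.   -7.1 111.5]
tip in socket frame -0.07 [ -6.1  -6.5 111.5]
```

Run:
```python
from h import *
import pickle
s=snapshot("top"); print("stand base",atz(s,290,100,0.0).round(3),"head if z=.25",atz(s,302,68,0.25).round(3))
yb=0.2; xb=np.array([np.cos(yb),np.sin(yb),0]); yv=np.array([-np.sin(yb),np.cos(yb),0]); t=np.radians(70)
a=xb*np.cos(t)-np.array([0,0,1])*np.sin(t); g=np.array([0.508,0.181,0.033])-.035*xb
robot.goto(g-a*.13,quat(frame(a,yv))); robot.pause(.2)
s=snapshot("wrist"); save("w3.png",s["image"]); pickle.dump(s,open("w3.pkl","wb"))
for k in("bottle","bottle_mouth","bottle_base"): print(k,[(np.round(e["at"],4).tolist(),round(e["p"],2)) for e in landmark_of("wrist",k)[:2]])
m=outline_of("wrist","bottle")[0]["mask"]; v,u=np.nonzero(m); print(u.min(),u.max(),v.min(),v.max())
# footprint corners: project mask contour to z=.055 (top face)
cs,_=cv2.findContours(m.astype(np.uint8),0,2); c=max(cs,key=len)[:,0]
P=[]
for p in c:
    o,d=rayf(s,*p); P.append((o+d*(.029-o[2])/d[2])[:2])
P=np.array(P,np.float32)*1000; print("rect at axis height",cv2.minAreaRect(P)); print(robot.read_state()["clock"])
```

```text
stand base [ 0.859 -0.141  0.   ] head if z=.25 [ 0.856 -0.155  0.25 ]
bottle [([0.5038, 0.1809, 0.002], 0.88)]
bottle_mouth [([0.5766, 0.1981, 0.0292], 0.83)]
bottle_base [([0.4388, 0.1657, 0.0276], 0.7)]
221 284 73 228
rect at axis height ((509.5946960449219, 181.35794067382812), (147.96453857421875, 56.43103790283203), 12.74439811706543)
6.8917
```

View pics/w3.png

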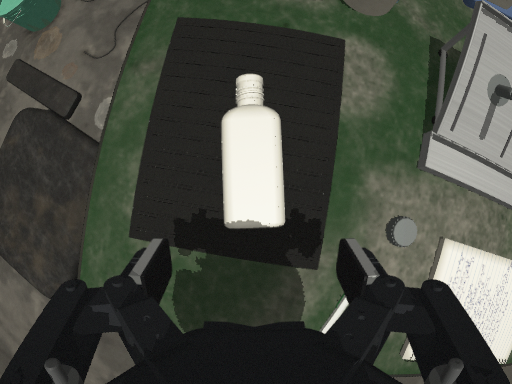

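```bash
cat >> h.py <<'E'
YR=-0.101; RS=rack(YR); S=np.array([0.6334,-0.0780,0.0635]); TH=np.radians(70); GX=-0.035; DZ=0.004
def axes(): return -RS[:,2],RS[:,1],RS[:,0]        # bottle x,y,z when hanging on the peg
QF=quat(frame(-RS[:,2]*np.cos(TH)-RS[:,0]*np.sin(TH),RS[:,1]))
def tcp(m):   # TCP for mouth at m (socket frame, m)
    return S+RS@np.array(m,float)+RS[:,2]*(.07-GX)+RS[:,0]*DZ
def mouth():  # mouth in the socket frame from the state (rigid grasp)
    st=robot.read_state(); Q=mat(st["orientation"]); x=Q[:,2]*np.cos(TH)+Q[:,0]*np.sin(TH); z=-Q[:,2]*np.sin(TH)+Q[:,0]*np.cos(TH)
    return (st["ee_pos"]+x*(.07-GX)-z*DZ-S)@RS
E
python3 - <<'E'
from h import *
yb=0.222; xb=np.array([np.cos(yb),np.sin(yb),0]); yv=np.array([-np.sin(yb),np.cos(yb),0])
a=xb*np.cos(TH)-np.array([0,0,1])*np.sin(TH); g=np.array([0.5075,0.1815,0.033])+GX*xb; q=quat(frame(a,yv))
robot.goto(g-a*.12,q)
print("touch",robot.servo_line(g,.15,stop_force=8)); print(robot.read_state()["ee_pos"]-g)
robot.grab(70); robot.pause(.3); st=robot.read_state(); print("gap",st["finger_gap"],(st["ee_pos"]-g).round(4),st["force"])
robot.servo_line(g+[0,0,.15],.2); st=robot.read_state(); print(st["finger_gap"],st["force"],st["clock"])
p=tcp([-.006,-.008,.20]); print("via",p,robot.ik(p,QF))
robot.goto([0.44,0.09,0.36],QF)
robot.servo_line(tcp([-.0063,-.0083,.16]),.2); robot.pause(.2)
print("mouth",mouth().round(4),robot.read_state()["finger_gap"],robot.read_state()["clock"])
s=snapshot("wrist"); b=snapshot("scene")
for c in("wrist","scene"):
  for k in("bottle_mouth","bottle_base","peg_pivot"): print(c,k,[(np.round((np.array(e["at"])-S)@RS,4).tolist(),round(e["p"],2)) for e in landmark_of(c,k)[:2]])
u=projf(s,S)[0].astype(int) if False else None
im=b["image"]; uv=proj(b,S)[0].astype(int); cr=im[max(0,uv[1]-90):uv[1]+40,uv[0]-70:uv[0]+70]
A=cv2.resize(s["image"],(400,300)); B=cv2.resize(cr,(400,int(400*cr.shape[0]/cr.shape[1])),interpolation=cv2.INTER_CUBIC)
H=max(A.shape[0],B.shape[0]); save("g1.png",np.hstack([np.pad(x,((0,H-x.shape[0]),(0,0),(0,0))) for x in(A,B)]))
E
```

```text
touch False
[0.00038583 0.00023362 0.00060495]
gap 0.051278432752282 [0.0008 0.0003 0.0012] [-3.77755059 -0.77462444  7.95624782]
0.05110663693984909 [-0.23425274  0.09048509 -0.86239448] 9.7083
via [ 0.47914731 -0.07040826  0.32663775] [-0.16807614  0.30242009  1.55631185 -0.04696726  1.97948157  1.50070468]
mouth [-0.0059 -0.0074  0.1606] 0.05106130623933608 12.1417
wrist bottle_mouth []
wrist bottle_base [([-0.0076, -0.0074, 0.2983], 0.67)]
wrist peg_pivot []
scene bottle_mouth [([-0.0079, -0.0138, 0.1565], 0.96), ([0.0018, 0.0061, 0.0309], 0.31)]
scene bottle_base []
scene peg_pivot [([0.0037, 0.0037, 0.0264], 0.48)]
```

View pics/g1.png

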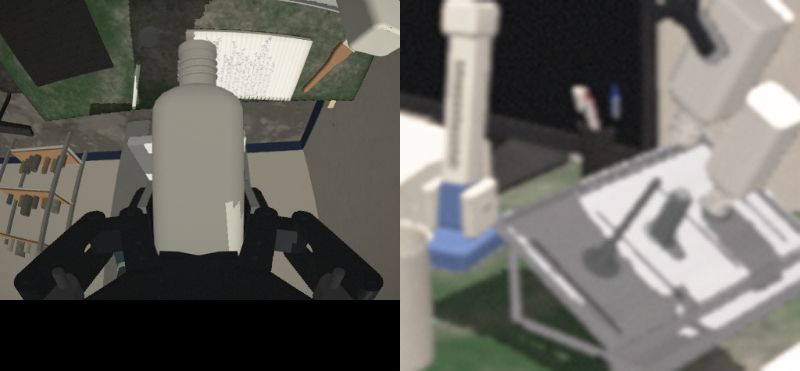

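```bash
sed -i 's/DZ=0.004/DZ=0.005/' h.py
cat >> h.py <<'E'
OFF=np.zeros(3)
def to(m,v=.05,f=None):
    """line to mouth target, correcting the standing offset of the arm"""
    hit=robot.servo_line(tcp(np.array(m)+OFF),v,ori=QF,stop_force=f); robot.pause(.1)
    st=robot.read_state(); k=mouth(); print("->",np.round(np.array(m)*1e3,1),"hit",hit,"mouth",(k*1e3).round(1),"F(sock)",(st["force"]@RS).round(1),"t",round(st["clock"],1)); return hit
E
python3 - <<'E'
from h import *
import h
m=[-.0063,-.0083,.135]
to(m); h.OFF=np.array(m)-mouth(); h.OFF[2]=0; to(m)
print(h.OFF)
to([-.0063,-.0083,.085],.03,3)
E
```

```text
-> [ -6.3  -8.3 135. ] hit False mouth [ -6.1  -8.3 135.1] F(sock) [-0.1 -0.1 -0.6] t 13.3
-> [ -6.3  -8.3 135. ] hit False mouth [ -6.4  -8.3 135.1] F(sock) [-0.2  0.3 -0.6] t 13.6
[-1.69135737e-04  8.14636816e-06  0.00000000e+00]
-> [-6.3 -8.3 85. ] hit False mouth [-6.3 -8.3 85.2] F(sock) [-0.2  0.6 -0.5] t 15.6
```

Run:
```python
from h import *
to([-.004,-.0055,.075],.03,5); to([0,0,.070],.03,8)
h1=to([0,0,.036],.03,6)
if not h1: to([0,0,.010],.02,6)
```

```text
-> [-4.  -5.5 75. ] hit False mouth [-4.  -5.5 75. ] F(sock) [-1.1  0.1 -0.5] t 16.2
-> [ 0.  0. 70.] hit False mouth [ 0.   0.1 69.8] F(sock) [-0.8 -0.1 -1.8] t 16.7
-> [ 0.  0. 36.] hit False mouth [ 0.1 -0.1 36.1] F(sock) [-1.2 -0.8 -2.2] t 18.1
-> [ 0.  0. 10.] hit False mouth [ 0.1  0.  10.1] F(sock) [-0.2 -0.1 -1.8] t 19.6
```

Run:
```python
from h import *
print(to([0,0,-.008],.015,6), robot.read_state()["finger_gap"])
s=snapshot("scene")
for k in("bottle_mouth","bottle_base","peg_socket"): print(k,[(np.round((np.array(e["at"])-S)@RS,4).tolist(),round(e["p"],2)) for e in landmark_of("scene",k)[:2]])
uv=proj(s,S)[0].astype(int); cr=s["image"][uv[1]-90:uv[1]+40,uv[0]-70:uv[0]+70]; save("f1.png",cv2.resize(cr,None,fx=4,fy=4,interpolation=cv2.INTER_CUBIC))
```

```text
-> [ 0.  0. -8.] hit True mouth [-1.   0.  -1.7] F(sock) [ 2.2 -0.4  5. ] t 20.5
True 0.05150504522556761
bottle_mouth [([-0.0022, -0.0036, -0.0053], 0.64)]
bottle_base [([0.0002, 0.0024, 0.143], 0.97)]
peg_socket [([0.0007, -0.0013, -0.0026], 0.36)]
```

View pics/f1.png

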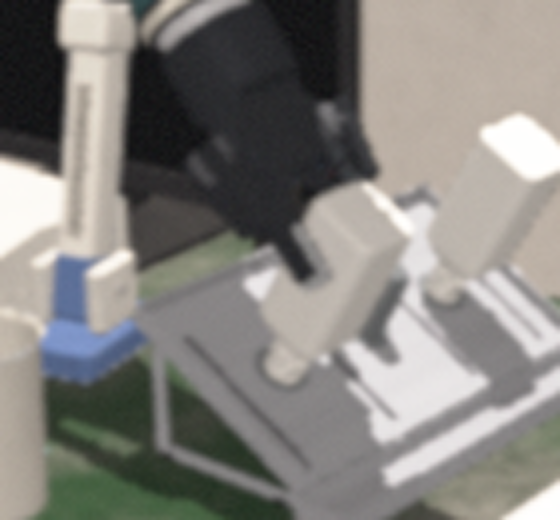

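Run:
```python
from h import *
print(to([0,0,-.012],.015,6))
robot.gripper_open(); robot.pause(.3)
a=mat(QF)[:,2]; p=robot.read_state()["ee_pos"]
print(robot.servo_line(p-a*.075,.08,stop_force=10)); print(robot.servo_line(p-a*.075+RS[:,2]*.12,.15))
robot.pause(.5); print(robot.read_state()["force"],robot.read_state()["clock"])
im=[]
for c in("scene","top"):
    s=snapshot(c)
    for k in("bottle_mouth","bottle_base","peg_socket"): print(c,k,[(np.round((np.array(e["at"])-S)@RS,4).tolist(),round(e["p"],2)) for e in landmark_of(c,k)[:3]])
    for k in("cap","brush","beaker"): print(k,[np.round(e["at"],3).tolist() for e in landmark_of(c,k)[:1]])
    uv=proj(s,S)[0].astype(int); cr=s["image"][uv[1]-65:uv[1]+65,uv[0]-65:uv[0]+65]; im.append(cv2.resize(cr,(390,390),interpolation=cv2.INTER_CUBIC))
save("f2.png",np.hstack(im))
```

```text
-> [  0.   0. -12.] hit True mouth [-1.5  0.  -1.7] F(sock) [ 1.1 -0.2  3.3] t 21.1
True
False
False
[-0.5602965   0.97484187  0.08124081] 24.4
scene bottle_mouth [([-0.0023, -0.0034, -0.0014], 0.56)]
scene bottle_base [([-0.0066, 0.0063, 0.1402], 0.76)]
scene peg_socket [([-0.0029, -0.0003, -0.0045], 0.41)]
cap [[0.461, 0.009, 0.005]]
brush [[0.4, -0.321, 0.0]]
beaker [[0.75, 0.08, 0.001]]
top bottle_mouth []
top bottle_base []
top peg_socket []
cap []
brush [[0.396, -0.319, -0.004]]
beaker []
```

View pics/f2.png

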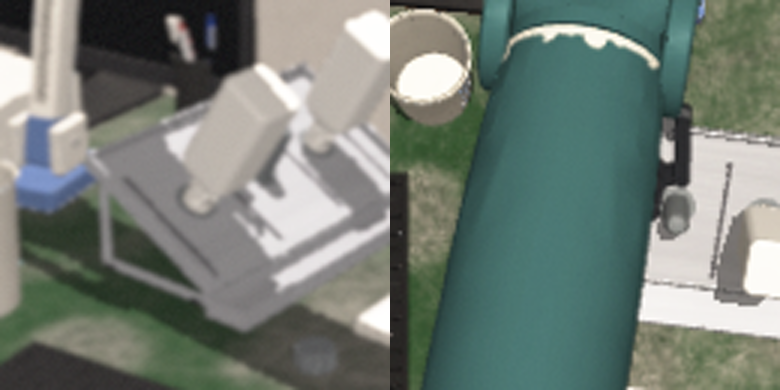

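```bash
python3 -c "
from h import *
sign_off(); print(robot.read_state()['clock'])"
```

```text
the job is handed in; nothing more can be done
the job is handed in; nothing more can be done
```

The bottle is mouth down on the free thin peg, seated on the boss and released, and I signed the job off at about 25 s of the 67 s allowed.

**How it went:** I found the leaning peg tip and the boss from two close wrist-camera views. The tip was about 10 mm off the axis. I gripped the bottle across its flats and turned it mouth down. The neck went over the tip without contact, carried the peg to the axis, slid over the stub and stopped on the boss at about 5 N.

**Last checks:**
- **Seating:** Two presses both stopped about 1.7 mm below my estimated boss face. My height estimate was only good to about 3 mm, so this fits the lip sitting on the boss.
- **Position after release:** The scene camera put the mouth about 4 mm from the socket and the base about 140 mm out. The tilt was under 0.1 rad, and the bottle stood parallel to the one next to it.
- **Robot:** The gripper was open, clear of the bottle, with about 1 N on the tool.
- **Bystanders:** The scene camera showed the cap, brush and beaker within about 5 mm of their starting places.

**Could not check or disagreed:**
- In the final top view the arm hid the bottle, so only the scene camera confirms the end state.
- The scene camera's mouth position differed from my arm-based estimate by up to 7 mm in the air, and by about 5 mm with the bottle seated. Its readings are good to only about 4 mm.

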